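# Put a control box on its first supply and start it

## Task

Power up the control box lying on the bench: pinch both release tabs of the red safety selector evenly and gently, turn it clockwise from the white dot to the green dot, feel for its notch there without overrunning far towards the orange dot and without ever forcing it against its lock, and let go so that both tabs have sprung out and lock it. Then press the green start button down to its stop with a light push and let it come up again. Do not press the emergency stop or the blue button, and leave the loose parts and tools where they are.

Things in the scene. Friction and masses are not known exactly. Their poses are not given: they have to be found in the camera images.
- panel: grey control box 300 x 360 x 130 mm lying fixed on its back, its door facing up; origin at the centre of its underside, door surface at z = 130 mm; x points across the door away from the robot (at yaw 0), y to the left, z up
- selector: the safety selector's square yellow plate, 110 x 110 x 3 mm, fixed flat on the door's +y half; origin at its underside's centre, on the handle's turning axis; axes as the panel's. Dots on it 47 mm from the axis: green (the goal) on the +x axis, white (off, the start) 60 deg anticlockwise of that seen from above, orange 60 deg clockwise
- lock_ring: black ring fixed on the plate round the handle, inner radius 33, outer 41, 9 mm high, with 8 mm wide notches that take a 6 mm lug on each tab; origin on the turning axis, 3 mm above the door. A lug clears a notch only when its tab is in by over 3.6 mm. The green notches are in two steel index plates set by hand: up to 10 deg to either side of the green dot, to be found by feel
- handle: red rotary handle; origin on the turning axis, 3 mm above the door; x along the grip bar towards its white pointer line, z up. Disc 61 mm wide, 8 mm high; on it the bar, 60 mm long, 17 mm thick (24 at its ends), its top 44 mm above the origin; beside the bar at +y and -y the grey ribbed release tabs. Turns clockwise 60 deg per dot against 0.1 N m of friction; no stop at green
- pointer (a point): point on the handle's pointer line, 30 mm from the turning axis along the handle's x, 44 mm above its origin; right at the green dot it lies on the selector's +x axis; locked at green it may stand up to 12 deg to either side, as the notch does
- tab_a (a joint): tab at the handle's +y: paddle 28 mm wide along x, 14 to 42 mm above the handle's origin, outer face 19 mm from the axis when out (joint 0), 14 mm pressed in fully (0.005 m); spring 5 N out, 10 N in. Both must be in at once to turn. Let out away from a notch, the lugs stop on the ring's rim, tabs still about 3.6 mm in; let out within about 2 deg of it they drop in
- tab_b (a joint): tab at the handle's -y side, the mirror image of tab_a: 38 mm over both when out, 31 mm with the lugs on the rim, 28 mm when both are in. Fingers closing off the axis press the tabs unevenly and are pushed sideways
- start (a joint): green start button's travel: 0 = up, 0.005 m = down at its stop; 1.5 N to move, 5 N at the stop
- start_top (a point): centre of the top of the green start button: a 29 mm wide cap 14 mm above the door, 9 mm above its bezel, pressed straight down. It, the blue button and the emergency stop stand in a row along the door's x, 62 mm apart, on its -y half, in any order
- start_base: steel bezel that carries the green button, 39 mm across, 5 mm high; origin at its centre on the door
- resetter (a joint): blue button, same build as the start button: not to be pressed; 0 = up
- resetter_top (a point): centre of the top of the blue button
- estop (a joint): red mushroom emergency stop, 40 mm across, on a yellow disc: not to be pressed; 0 = up, 0.005 m = down
- estop_top (a point): centre of the top of the emergency stop, 38 mm above the door
- duct_a: loose grey slotted wiring duct 300 x 45 x 60 mm, left of the box; origin centre of underside
- duct_b: loose grey slotted wiring duct 240 x 35 x 45 mm, left of the box; origin centre of underside
- din_rail: loose steel mounting rail 200 x 35 x 8 mm, right of the box; origin centre of underside
- multimeter: loose yellow multimeter 170 x 82 x 45 mm, right of the box; origin centre of underside
- tape: loose blue tape ring 90 mm across, 19 mm high, right of the box; origin centre of underside
- screwdriver: loose orange-handled screwdriver 162 mm long, 16 mm high, lying on the door along the edge nearer the robot; origin under its handle's middle
- terminals: loose block of terminals 30 x 66 x 26 mm lying on the door by its far edge; origin centre of underside

How it is judged:
On the way, in this order (a step that is already met when the one before it is completed fails the run):
1. both release tabs are pinched in (value of joint each of tab_a, tab_b above 0.004 m), for 0.2 s.
2. the selector points at the green dot with both tabs out (y of pointer in the frame of selector between -0.0075 and 0.0075 m and x of pointer in the frame of selector above 0.02 m and value of joint each of tab_a, tab_b below 0.0012 m), for 0.2 s.
3. the green start button is pressed down (value of joint start above 0.0038 m), for 0.1 s.
At the end, for the whole second after the job is handed in: The selector's pointer stands at the green dot (within 7.5 mm sideways), both release tabs are out (within 1.2 mm) so that it is locked there, and the green start button, having been pressed at least 3.8 mm down, is up again (within 1 mm) (all of step 2 and value of joint start below 0.001 m); the robot touches nothing.
It fails at once if the handle is forced against its lock (more than 25 N on the notched ring) (contact force between handle and lock_ring above 25 N).
It fails at once if the tabs are squeezed too hard (more than 100 N of finger force on the handle in all) (contact force between the fingers and handle above 100 N).
It fails at once if the selector overruns the green dot towards orange (by more than 14 mm at the pointer) (y of pointer in the frame of selector below -0.014 m).
It fails at once if the start button is hit hard (more than 25 N), or the emergency stop or blue button is pressed (more than 1.5 mm) (contact force between the arm and start_base above 25 N or value of joint any of estop, resetter above 0.0015 m).
It fails at once if a loose part or tool is moved by more than 20 mm (distance of any of duct_a, duct_b, din_rail, multimeter, tape, screwdriver, terminals from where it was at the start of the episode above 0.02 m).
It also fails if it takes over 58 s, if anything falls off the work surface, if the arm or the gripper's body presses on something with over 40 N, if the wrist force passes 120 N, or if a joint passes its speed limit or range.

## Robot

A 6-joint arm with a two-finger parallel gripper is mounted at the origin on the work surface. World frame = base frame: x ahead of the robot, y to its left, z up, the work surface at z = 0. Lengths are in m, angles in rad, forces in N, time in s.
With the tool pointing down it reaches from about 0.35 to 1 m from the base axis. Payload 7.1 kg.
Tool frame: the origin (TCP) lies between the finger pads; the fingertips stand 25 mm ahead of it and the grasp point (between the pads) lies 6 mm ahead of it; z points along the fingers, x is the direction in which the jaws open and shut, and the axes are right-handed (so a half turn about z gives the same grasp; the last joint's range is limited). The gripper opens to 85 mm and grips with 20 to 120 N. Pads are 22 mm wide; open, the fingers measure 114 mm over their backs; the gripper's body (76 mm by 85 mm) begins 54 mm behind the grasp point. The pads swing forward as they close: fully open they stand 13 mm farther back than shut.
Start: joints at [-1.222, 0.423, 1.63, -0, 1.089, -0.019], TCP at [0.225, -0.583, 0.256] pointing down, gripper open.
Joint ranges: [-3, 3], [-0.9, 2.11], [0.09, 2.58], [-1.31, 4.45], [0.11, 2.69], [-2.54, 2.54]. Speed limits (rad/s): [2.39, 2.39, 3.01, 3.14, 3.14, 3.14].

## Interface

Orientations are given as a rotation vector (axis times angle).
In Python, from station import manip gives the robot as it stands. The module is installed in compiled form; this text tells all that it offers.
- The arm moves only by the tool send_rows, never from a script. Its argument "commands" is a list of rows, each an object with "xyz": the shift along the tool's x, y, z in cm, a list of three; "roll": the turn about the tool's z in degrees. In form: [{"xyz": [x, y, z], "roll": roll}, ...]. A call has 1 to 10 rows; each row is the pose to reach, as a shift and turn from the pose measured when the call began, along the tool's axes at that moment; what a row does not reach only later rows make up. A row lasts 1/12 s, in which the tool goes at most 41.7 mm and 7.16 degrees, less where a joint would pass 70% of its speed; a pose out of reach is approached as far as the arm can. A call with a gripper value outside its range is refused whole. "gripper" is the gripper's target within -1 to 1 (fully open at 1, half-way at 0, shut at -1), set as the call begins (left out, the last holds). The fingers move at their own pace and stop on an object; "grip_force" is the grip in N (left out, the last holds). Time passes only in rows, so rows that repeat a pose let the fingers close. It gives the time, the measured TCP pose, the force and the opening at its end, in the units of the state.
- manip.get_obs(): the state, without advancing time (a new reading comes with each control period).
- manip.grab_frame(name): name is "scene" or "top" or "wrist"; returns the picture (384x512x3 uint8, red, green, blue); there is no depth.
- manip.camera_info(name): a dict with "fov_y" (degrees; the focal length in pixels is half the picture's height over the tangent of half this angle, whatever the lens; pixels are square), "cx", "cy" (the principal point, pixels), "k1" (the pictures are not rectified: a ray, as slopes to the right and down, at radius r is drawn at 1 + k1 r^2 times it, then the intrinsics apply), "R" (3x3) and "t" (3): a world point X has camera coordinates R X + t; the wrist camera has in their place "tool_from_camera" (4x4, takes a point from camera to tool coordinates, whose origin is the TCP and whose axes are the tool frame's). Camera axes: x right, y down, z forward; pixel columns grow to the right and rows downward; lengths in m; the calibration is good to about 2 mm. A picture is of the moment at which its call begins: read the wrist's pose just before it. camera_info takes no time and is no camera call.
- manip.close_job(): hands the job in, once; it reports no verdict.
Trained networks look in the newest picture that a camera, given by its name, has taken for a name from the list of things; names that differ only in an ending like _2 or _b are one class to them, and where a whole thing is asked for, a point or a joint stands for the part that bears it (a point fixed in the world has none). Each returns a list of dicts, best first, with "p" (0 to 1); they miss things now and then, are a little off and sometimes report something else, mostly with a low value. They report only what shows in the picture. A call takes as long as a camera call.
- manip.trace(target, camera): "region" (384x512 bool, what is visible of it).
- manip.spot_point(target, camera): "at" ([x, y, z] in m, in world coordinates, good to about 4 mm: a listed point, or the origin of a listed thing).
The state is a dict: "t": time; "joint_pos": joint angles; "joint_vel": joint speeds; "joint_torque": joint torques, N m; "position": TCP position; "orientation": TCP orientation; "force": force on the tool from outside, world axes, zero at the start; "wrist_torque": the same for the moment, N m; "gripper_width": finger opening in m.
Only numpy, scipy, OpenCV 4.12 (cv2) and the standard library are available. Lean on these libraries where they do the work, as an engineer would, in place of code of your own. Each camera call takes 0.05 s, during which the arm holds its last target.

## Working session

There is one attempt and no reset: what is moved stays moved. The work goes in short steps, Python scripts to look and compute and a tool call to move; the robot and the scene stay as the last step left them, time stands still between calls to the robot, and variables do not carry over. Pictures are saved under pics/ and viewed, and the job is handed in when it is done.

Besides the shell and the picture viewer there is one more tool, called as name(argument=value, ...), one argument or row to a line, values as JSON. send_rows: Moves the arm, as the interface text tells. Its arguments: {"type":"object","properties":{"commands":{"type":"array","items":{"type":"object","properties":{"xyz":{"type":"array","items":{"type":"number"}},"roll":{"type":"number"}}}},"gripper":{"type":"number"},"grip_force":{"type":"number"}},"required":["commands"]}

```bash
mkdir -p pics; ls; cat > h.py <<'E'
import numpy as np,cv2
from station import manip
from scipy.spatial.transform import Rotation as R
def save(cam,name):
    im=manip.grab_frame(cam); cv2.imwrite(f'pics/{name}.png',im[:,:,::-1]); return im
def proj(cam,X,obs=None):
    c=manip.camera_info(cam); X=np.atleast_2d(X)
    if cam=='wrist':
        o=obs or manip.get_obs(); Rt=R.from_rotvec(o['orientation']).as_matrix()
        T=np.array(c['tool_from_camera']); P=(X-o['position'])@Rt
        P=(P-T[:3,3])@T[:3,:3]
    else: P=X@np.array(c['R']).T+np.array(c['t'])
    f=192/np.tan(np.radians(c['fov_y'])/2); s=P[:,:2]/P[:,2:]; r2=(s**2).sum(1,keepdims=True)
    return s*(1+c['k1']*r2)*f+[c['cx'],c['cy']]
def ray(cam,uv,z,obs=None):
    c=manip.camera_info(cam); f=192/np.tan(np.radians(c['fov_y'])/2)
    d=(np.atleast_2d(uv)-[c['cx'],c['cy']])/f; s=d.copy()
    for _ in range(30): s=d/(1+c['k1']*(s**2).sum(1,keepdims=True))
    D=np.c_[s,np.ones(len(s))]
    if cam=='wrist':
        o=obs or manip.get_obs(); Rt=R.from_rotvec(o['orientation']).as_matrix(); T=np.array(c['tool_from_camera'])
        D=D@T[:3,:3].T@Rt.T; O=Rt@T[:3,3]+o['position']
    else:
        Rc=np.array(c['R']); D=D@Rc; O=-Rc.T@np.array(c['t'])
    return O+D*((z-O[2])/D[:,2])[:,None]
E
python3 - <<'E'
from h import *
o=manip.get_obs(); print(o)
for c in['top','scene']:
    save(c,c+'0'); print({k:v for k,v in manip.camera_info(c).items()})
print(manip.camera_info('wrist'))
for n in ['panel','selector','handle','pointer','start_top','resetter_top','estop_top','screwdriver','terminals']:
    for c in ['top','scene']:
        print(n,c,[(np.round(d['at'],4),round(d['p'],2)) for d in manip.spot_point(n,c)][:2])
E
```

```text
pics
{'t': 0.0, 'joint_pos': array([-1.22199621e+00,  4.23845432e-01,  1.63069161e+00, -9.07054509e-06,
        1.08858574e+00, -1.89605441e-02]), 'joint_vel': array([ 0.00054378, -0.00030924,  0.00134263,  0.00018182, -0.00033367,
        0.00057446]), 'joint_torque': array([-1.12792313e-03, -5.57369864e+01, -2.81741220e+01, -1.04273338e-04,
        7.30999964e-03,  2.19240434e-05]), 'position': array([ 0.22457647, -0.58271711,  0.25554216]), 'orientation': array([-2.58944800e+00,  1.77730458e+00,  1.96228639e-03]), 'force': array([ 0.32748585, -0.09978337,  0.63208724]), 'wrist_torque': array([ 0.03443433,  0.00689902, -0.02442204]), 'gripper_width': 0.08543271427549326}
{'fov_y': 43.2661883497824, 'cx': 255.80350050657404, 'cy': 186.93170869286124, 'k1': -0.20351339325152404, 'R': array([[ 0.01783745, -0.99973865,  0.01429915],
       [-0.98136761, -0.02024252, -0.19107027],
       [ 0.19130978, -0.01062452, -0.9814722 ]]), 't': array([-0.00836747,  0.5579088 ,  1.38957451])}
{'fov_y': 50.82893885798484, 'cx': 262.5722851827098, 'cy': 191.15476414729983, 'k1': 0.045324787819009144
[... 1335 characters left out ...]
068,  0.1264]), 0.35)]
start_top scene [(array([ 0.464 , -0.1526,  0.1442]), 0.56), (array([ 0.3859, -0.4484, -0.0033]), 0.47)]
resetter_top top [(array([ 0.5317, -0.155 ,  0.1421]), 0.42)]
resetter_top scene [(array([ 0.5295, -0.1552,  0.1386]), 0.49)]
estop_top top [(array([ 0.5882, -0.1624,  0.1661]), 0.43)]
estop_top scene [(array([ 0.59  , -0.1631,  0.1652]), 0.7), (array([0.426 , 0.4623, 0.0012]), 0.48)]
screwdriver top [(array([ 0.4151, -0.0675,  0.1312]), 0.78)]
screwdriver scene [(array([ 0.469 , -0.1498,  0.1326]), 0.75), (array([ 0.4141, -0.0705,  0.1307]), 0.53)]
terminals top [(array([ 0.6724, -0.0052,  0.1291]), 0.7)]
terminals scene [(array([ 0.6708, -0.0066,  0.1326]), 0.73)]
```

View pics/top0.png

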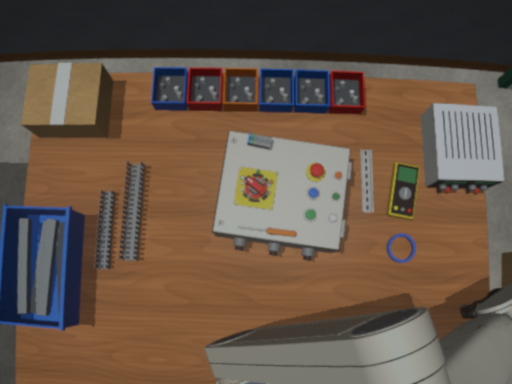

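View pics/scene0.png

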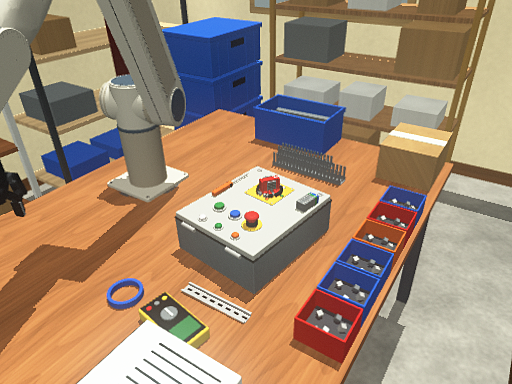

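```bash
cat >> h.py <<'E'
def plan(xyz,ang=None):
    o=manip.get_obs(); M=R.from_rotvec(o['orientation']).as_matrix()
    sh=M.T@(np.array(xyz)-o['position'])*100
    cur=np.degrees(np.arctan2(M[1,0],M[0,0]))
    roll=None if ang is None else (-(ang-cur)+180)%360-180
    print('pos',np.round(o['position'],4),'jaw',round(cur,2),'z',np.round(M[:,2],3),'shift cm',np.round(sh,2),'roll',roll,'F',np.round(o['force'],1),'w',round(o['gripper_width'],4),'q6',round(o['joint_pos'][5],3),'t',o['t'])
E
python3 -c "
from h import *
plan([0.50,0.005,0.36],-36)
o=manip.get_obs(); print(R.from_rotvec(o['orientation']).as_matrix())
"
```

```text
pos [ 0.2247 -0.5832  0.2563] jaw -68.93 z [ 0. -0. -1.] shift cm [-44.99 -46.83 -10.37] roll -32.92752905553667 F [-0.7  0.4 -0.1] w 0.0855 q6 -0.019 t 1.0
[[ 3.59548508e-01 -9.33126396e-01  2.78232580e-06]
 [-9.33126395e-01 -3.59548507e-01 -3.91172827e-05]
 [ 3.75017501e-05  1.14682990e-05 -9.99999999e-01]]
```

send_rows(
  commands=[
    {"xyz": [-3, -3, -4]},
    {"xyz": [-6, -6, -8]},
    {"xyz": [-9, -9, -10.4]},
    {"xyz": [-12, -12, -10.4]},
    {"xyz": [-15, -15, -10.4], "roll": -5},
    {"xyz": [-18, -18.5, -10.4], "roll": -10},
    {"xyz": [-20.5, -21, -10.4], "roll": -15},
    {"xyz": [-23, -24, -10.4], "roll": -20},
    {"xyz": [-26, -27, -10.4], "roll": -25},
    {"xyz": [-29, -30, -10.4], "roll": -33},
  ],
)

```text
invalid input
```

```bash
python3 -c "
from h import *
plan([0.50,-0.03,0.36],-36)"
```

```text
pos [ 0.2247 -0.5832  0.2563] jaw -68.93 z [ 0. -0. -1.] shift cm [-41.72 -45.57 -10.37] roll -32.92752905553667 F [-0.7  0.4 -0.1] w 0.0855 q6 -0.019 t 1.0
```

send_rows(
  commands=[
    {"xyz": [-3, -3, -4], "roll": 0},
    {"xyz": [-6, -6, -8], "roll": 0},
    {"xyz": [-9, -9, -10.4], "roll": 0},
    {"xyz": [-12, -12, -10.4], "roll": 0},
    {"xyz": [-15, -15, -10.4], "roll": -5},
    {"xyz": [-18, -18.5, -10.4], "roll": -10},
    {"xyz": [-20.5, -21, -10.4], "roll": -15},
    {"xyz": [-23, -24, -10.4], "roll": -20},
    {"xyz": [-26, -27, -10.4], "roll": -25},
    {"xyz": [-29, -30, -10.4], "roll": -33},
  ],
)

```text
t: 1.83
position: [0.3871, -0.2331, 0.3607]
orientation: [2.983, -0.985, 0.002]
force: [0.4, -0.4, 0.1]
gripper_width: 0.0851
```

```bash
python3 -c "
from h import *
plan([0.50,-0.03,0.36],-36)"
```

```text
pos [ 0.3871 -0.2331  0.3607] jaw -36.55 z [ 0.001 -0.001 -1.   ] shift cm [ -3.02 -23.05   0.07] roll -0.5453078550428359 F [ 0.4 -0.4  0.1] w 0.0851 q6 0.069 t 1.8333
```

send_rows(
  commands=[
    {"xyz": [-0.5, -3.5, 0], "roll": 0},
    {"xyz": [-1, -7, 0], "roll": 0},
    {"xyz": [-1.5, -11, 0], "roll": 0},
    {"xyz": [-2, -15, 0], "roll": 0},
    {"xyz": [-2.5, -19, 0], "roll": 0},
    {"xyz": [-3, -23, 0], "roll": 0},
    {"xyz": [-3, -23, 0], "roll": 0},
    {"xyz": [-3, -23, 0], "roll": 0},
  ],
)

```text
t: 2.5
position: [0.5005, -0.0287, 0.3605]
orientation: [2.985, -0.979, 0.001]
force: [0.4, -0.7, 0.2]
gripper_width: 0.0855
```

```bash
python3 -c "
from h import *
plan([0.50,-0.03,0.36],-36)
save('wrist','w1')
for n in ['selector','handle','pointer','lock_ring','start_top','resetter_top','estop_top','screwdriver','start_base']:
        print(n,[(np.round(d['at'],4),round(d['p'],2)) for d in manip.spot_point(n,'wrist')][:2])
"
```

```text
pos [ 0.5005 -0.0287  0.3605] jaw -36.31 z [ 0.001 -0.001 -1.   ] shift cm [0.04 0.13 0.05] roll -0.3148750058012979 F [ 0.4 -0.7  0.2] w 0.0855 q6 0.553 t 2.5
selector [(array([0.5361, 0.0018, 0.1291]), 0.89), (array([ 5.397e-01, -7.580e-02,  4.000e-04]), 0.39)]
handle [(array([0.5449, 0.0012, 0.1354]), 0.7)]
pointer [(array([0.5587, 0.029 , 0.1778]), 0.98)]
lock_ring []
start_top [(array([ 0.4618, -0.1502,  0.1471]), 0.98)]
resetter_top [(array([ 0.5241, -0.1607,  0.1437]), 0.92)]
estop_top [(array([ 0.5878, -0.1655,  0.1669]), 0.9)]
screwdriver [(array([ 0.4115, -0.0726,  0.1324]), 0.55)]
start_base [(array([ 0.465 , -0.1523,  0.1302]), 0.88)]
```

View pics/w1.png

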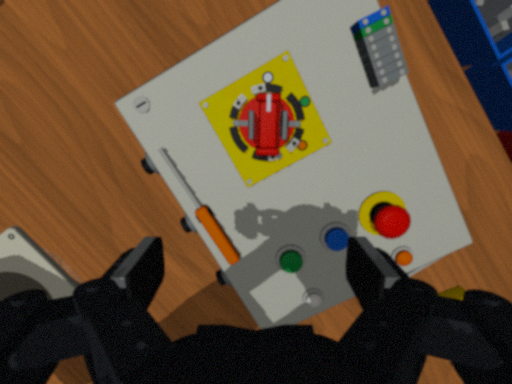

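```bash
cat > fit.py <<'E'
from h import *
import sys
def fit(name):
    o=manip.get_obs(); im=save('wrist',name)
    hsv=cv2.cvtColor(im,cv2.COLOR_RGB2HSV)
    m=cv2.inRange(hsv,(22,150,60),(34,255,255))
    n,l,s,c=cv2.connectedComponentsWithStats(m)
    m=cv2.morphologyEx(m,cv2.MORPH_CLOSE,np.ones((5,5)))
    n,l,s,c=cv2.connectedComponentsWithStats(m)
    k=1+np.argmax(s[1:,4]); pts=cv2.findContours((l==k).astype(np.uint8),cv2.RETR_EXTERNAL,cv2.CHAIN_APPROX_NONE)[0][0][:,0,:].astype(float)
    W=ray('wrist',pts,0.133,o)[:,:2]
    (cx,cy),sz,a=cv2.minAreaRect((W*1000).astype(np.float32)); print('plate',cx,cy,sz,a)
    for nm,lo,hi,z in [('green',(50,100,40),(85,255,255),0.144),('blue',(105,120,40),(125,255,255),.144),('white',(0,0,200),(180,40,255),.133),('orange',(8,180,120),(20,255,255),.133)]:
        mm=cv2.inRange(hsv,lo,hi); n,l,s,c=cv2.connectedComponentsWithStats(mm)
        for i in range(1,n):
            if s[i,4]>25: print(nm,s[i,4],c[i].round(1),ray('wrist',c[i],z,o).round(4)[0,:2], s[i,2:4])
    return o
if __name__=='__main__': fit(sys.argv[1])
E
python3 fit.py w2
```

```text
plate 540.3598022460938 3.6101036071777344 (108.3207778930664, 108.19757843017578) 82.5904769897461
green 163 [377.7  20.6] [0.685  0.0148] [25 19]
green 55 [361.7  28.7] [0.6687 0.018 ] [10 12]
green 65 [303.2  98.2] [ 0.5857 -0.0017] [9 9]
green 386 [290.6 258.8] [ 0.4684 -0.1472] [22 22]
blue 5299 [480.   54.5] [ 0.7512 -0.0734] [ 83 127]
blue 250 [368.1  15.3] [0.6798 0.0245] [39 27]
blue 433 [336.5 236.2] [ 0.5291 -0.1553] [25 23]
orange 161 [ 8.3 10.5] [0.3969 0.2419] [18 21]
orange 10722 [ 78.2 100. ] [0.3904 0.1408] [165 252]
orange 965 [206.8  13.1] [0.555  0.1235] [105  45]
orange 82 [398.    6.8] [0.7122 0.0131] [16 15]
orange 45 [410.9   6.3] [0.7227 0.0057] [11 14]
orange 39 [151.   12.3] [0.5103 0.1573] [13 12]
orange 163 [182.6  25.7] [0.528  0.1292] [30 30]
orange 57 [398.1  18.2] [0.7073 0.004 ] [12 14]
orange 37 [417.5  18.8] [ 0.7226 -0.0082] [ 8 13]
orange 61 [164.   25.5] [0.5129 0.1406] [15 18]
orange 4280 [463.9 144.4] [ 0.7036 -0.1517] [110 229]
orange 38 [424.4  31.7] [ 0.7226 -0.0229] [ 8 13]
orange 78 [405.  35.] [ 0.7054 -0.0137] [16 14]
orange 53 [178.7  
[... 1144 characters left out ...]
 25]
orange 30 [477.7 248. ] [ 0.6596 -0.2776] [ 9 10]
orange 155 [403.9 255. ] [ 0.5822 -0.2324] [15 13]
orange 779 [452.7 270.5] [ 0.6207 -0.2876] [67 42]
orange 54 [488.3 268.9] [ 0.6573 -0.3115] [11 17]
orange 55 [506.3 272.3] [ 0.6732 -0.3292] [11 18]
orange 46 [498.  285.2] [ 0.6569 -0.3401] [10 18]
orange 38 [483.3 283.2] [ 0.6433 -0.3265] [11 10]
orange 95 [157.5 310.8] [ 0.2826 -0.1099] [17 19]
orange 406 [332.8 320.2] [ 0.4595 -0.26  ] [41 34]
orange 28 [354.2 307.5] [ 0.4926 -0.2602] [8 9]
orange 230 [436.  370.6] [ 0.5301 -0.4136] [22 26]
orange 27 [451.7 372.7] [ 0.5459 -0.4294] [9 8]
orange 30 [ 53.7 379.6] [ 0.094 -0.107] [9 9]
orange 42 [452.6 380.1] [ 0.541  -0.4417] [13  8]
```

```bash
python3 -c "
from h import *
plan([0.5395,0.0035,0.27],-37)"
```

```text
pos [ 0.4998 -0.031   0.3608] jaw -36.6 z [ 0.001 -0.001 -1.   ] shift cm [ 1.12 -5.13  9.08] roll 0.3992490556347832 F [0.3 0.1 0.4] w 0.085 q6 0.554 t 3.05
```

send_rows(
  commands=[
    {"xyz": [0.5, -2.5, 2], "roll": 0.4},
    {"xyz": [1.1, -5.1, 4], "roll": 0.4},
    {"xyz": [1.1, -5.1, 7], "roll": 0.4},
    {"xyz": [1.1, -5.1, 9], "roll": 0.4},
    {"xyz": [1.1, -5.1, 9], "roll": 0.4},
    {"xyz": [1.1, -5.1, 9], "roll": 0.4},
    {"xyz": [1.1, -5.1, 9], "roll": 0.4},
    {"xyz": [1.1, -5.1, 9], "roll": 0.4},
  ],
)

```text
t: 3.72
position: [0.5401, 0.0031, 0.2726]
orientation: [-2.978, 0.997, -0.006]
force: [-0.5, -1.3, 0.6]
gripper_width: 0.0854
```

```bash
sed -i "s/,('orange'.*133)\]/]/" fit.py; python3 -c "
from h import *
for i in range(4): plan([0.5395,0.0035,0.27],-37); manip.grab_frame('top')
"; python3 fit.py w3;  python3 -c "
from h import *
for n in ['selector','handle','pointer']:
        print(n,[(np.round(d['at'],4),round(d['p'],2)) for d in manip.spot_point(n,'wrist')][:2])"
```

```text
pos [0.5401 0.0031 0.2726] jaw -37.02 z [ 0.004 -0.001 -1.   ] shift cm [-0.07  0.    0.26] roll -0.02454946796487434 F [-0.5 -1.3  0.6] w 0.0854 q6 0.631 t 3.7167
pos [0.54   0.0031 0.2726] jaw -37.02 z [ 0.004 -0.001 -1.   ] shift cm [-0.07  0.    0.26] roll -0.022396581161046925 F [-0.  -0.4  0.5] w 0.085 q6 0.63 t 3.7667
pos [0.5399 0.0031 0.2724] jaw -37.02 z [ 0.004 -0.001 -1.   ] shift cm [-0.05 -0.01  0.24] roll -0.019921231439582243 F [-0.   0.5 -0.7] w 0.0855 q6 0.63 t 3.8167
pos [0.5397 0.0032 0.2722] jaw -37.02 z [ 0.004 -0.001 -1.   ] shift cm [-0.04 -0.01  0.22] roll -0.01748551428704559 F [0.2 0.9 0.7] w 0.0857 q6 0.631 t 3.8667
plate 540.4940795898438 3.8879013061523438 (108.73551940917969, 108.40705871582031) 82.53543090820312
green 390 [396.5  68.1] [0.6816 0.0141] [44 30]
green 99 [302.9 158.3] [5.87e-01 2.00e-04] [11 11]
blue 4292 [490.2  49. ] [ 0.7425 -0.016 ] [ 60 135]
blue 489 [388.   58.5] [0.6799 0.0238] [54 32]
blue 507 [342.7 320.8] [ 0.5289 -0.1498] [27 29]
selector [(array([0.5398, 0.0028, 0.1299]), 0.8)]
handle [(array([0.5441, 0.0013, 0.1353]), 0.97)]
pointer [(array([0.5578, 0.0296, 0.181 ]), 0.68)]
```

View pics/w3.png

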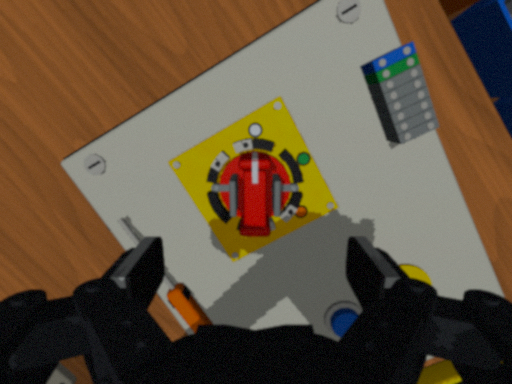

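```bash
cat > ov.py <<'E'
from h import *
import sys
def ov(name,C,yaw,ang):
    o=manip.get_obs(); im=save('wrist',name)[:,:,::-1]
    # zoom
    x0,y0,S=150,80,4; z=cv2.resize(im[y0:y0+190,x0:x0+190],None,fx=S,fy=S,interpolation=cv2.INTER_CUBIC)
    z=z[:600]
    def rot(P,a): a=np.radians(a); P=np.array(P,float); return np.c_[P[:,0]*np.cos(a)-P[:,1]*np.sin(a)+C[0],P[:,0]*np.sin(a)+P[:,1]*np.cos(a)+C[1],P[:,2]]
    def poly(P,a,col,closed=True):
        uv=(proj('wrist',rot(P,a),o)+.5-[x0,y0])*S
        cv2.polylines(z,[uv.astype(np.int32).reshape(-1,1,2)],closed,col,1)
    h=.055; poly([(h,h,.133),(h,-h,.133),(-h,-h,.133),(-h,h,.133)],yaw,(255,0,255))
    t=np.linspace(0,6.28,60)
    poly(np.c_[.041*np.cos(t),.041*np.sin(t),0*t+.142],yaw,(255,255,0))
    zt=.133+.044
    poly([(.03,.0085,zt),(.03,-.0085,zt),(-.03,-.0085,zt),(-.03,.0085,zt)],ang,(255,255,255))
    zt=.133+.042
    for s in(1,-1): poly([(.014,s*.019,zt),(-.014,s*.019,zt)],ang,(0,255,0))
    cv2.imwrite(f'pics/{name}.png',z)
if __name__=='__main__': ov(sys.argv[1],[float(sys.argv[2]),float(sys.argv[3])],float(sys.argv[4]),float(sys.argv[5]))
E
python3 ov.py w4 .5405 .0039 -7.5 52.5
```

```text
(no output)
```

View pics/w4.png

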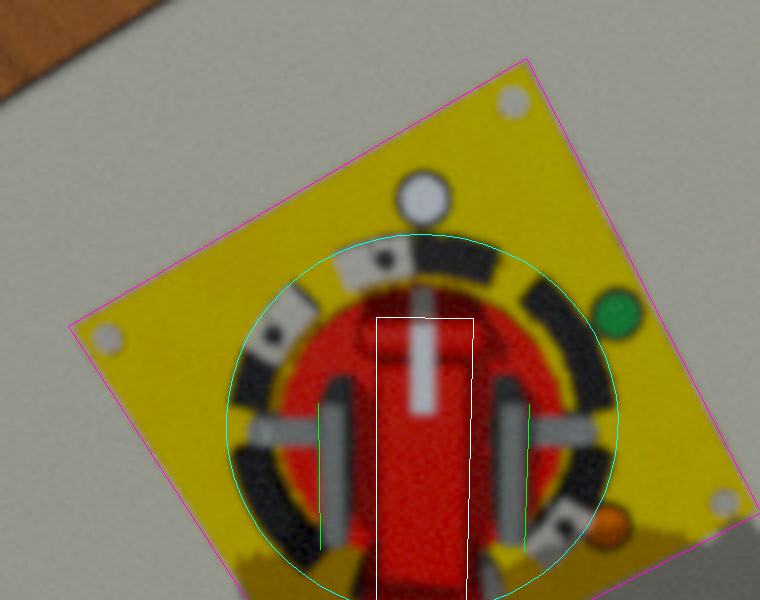

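```bash
python3 - <<'E'
from h import *
o=manip.get_obs()
C=np.array([.5405,.0039])
P=np.array([(275,283),(318,314),(298,298),(335,262),(346,290),(340,275),(283,300),(385,258),(250,431),(595,430),(410,235),(500,250),(525,298),(588,503),(565,527),(540,562)],float)/4+[150,80]-.5
for p in P:
    w=ray('wrist',p,.142,o)[0,:2]-C; print(p,np.linalg.norm(w).round(4),(np.degrees(np.arctan2(w[1],w[0]))+7.5).round(1))
im=cv2.imread('pics/w3.png')[100:170,190:260]; cv2.imwrite('pics/z1.png',cv2.resize(im,None,fx=8,fy=8,interpolation=cv2.INTER_CUBIC))
E
```

```text
[218.25 150.25] 0.0433 104.2
[229. 158.] 0.0328 101.1
[224. 154.] 0.0379 102.4
[233.25 145.  ] 0.0397 87.0
[236. 152.] 0.0337 88.1
[234.5  148.25] 0.0369 87.5
[220.25 154.5 ] 0.0398 106.1
[245.75 144.  ] 0.0371 72.4
[212.   187.25] 0.0362 150.1
[298.25 187.  ] 0.036 -28.8
[252.   138.25] 0.041 64.1
[274.5 142. ] 0.0409 38.2
[280.75 154.  ] 0.035 24.1
[296.5  205.25] 0.0385 -53.5
[290.75 211.25] 0.037 -64.2
[284.5 220. ] 0.0385 -78.4
```

View pics/z1.png

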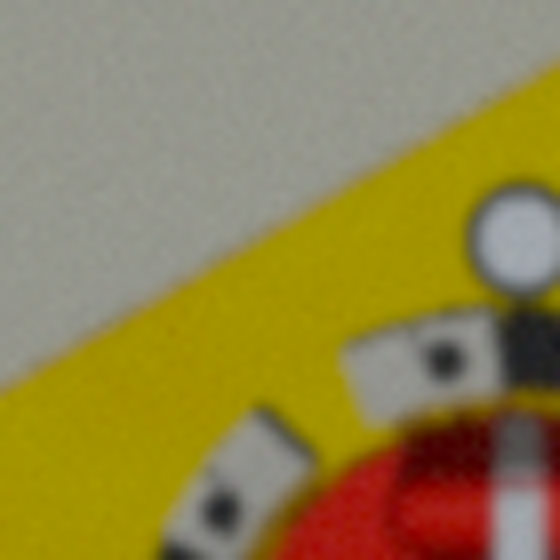

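```bash
python3 -c "
from h import *
plan([0.5405,0.0039,0.176],-37.5)"
```

```text
pos [0.5392 0.0033 0.271 ] jaw -37.01 z [ 0.001 -0.001 -1.   ] shift cm [ 0.06 -0.12  9.5 ] roll 0.49491765853167635 F [ 0.3  0.7 -0.3] w 0.0856 q6 0.631 t 4.1667
```

send_rows(
  commands=[
    {"xyz": [0.1, -0.1, 2], "roll": 0.5},
    {"xyz": [0.1, -0.1, 4], "roll": 0.5},
    {"xyz": [0.1, -0.1, 6], "roll": 0.5},
    {"xyz": [0.1, -0.1, 7.5], "roll": 0.5},
    {"xyz": [0.1, -0.1, 8.5], "roll": 0.5},
    {"xyz": [0.1, -0.1, 9.4], "roll": 0.5},
    {"xyz": [0.1, -0.1, 9.4], "roll": 0.5},
    {"xyz": [0.1, -0.1, 9.4], "roll": 0.5},
    {"xyz": [0.1, -0.1, 9.4], "roll": 0.5},
    {"xyz": [0.1, -0.1, 9.4], "roll": 0.5},
  ],
  gripper=0.1,
  grip_force=20,
)

```text
t: 5.0
position: [0.5413, 0.0034, 0.1779]
orientation: [-2.974, 1.01, -0.005]
force: [0.4, -0.3, -0.9]
gripper_width: 0.047
```

```bash
python3 -c "
from h import *
plan([0.5405,0.0039,0.176],-37.5)
save('wrist','w5')
save('scene','s5')
plan([0.5405,0.0039,0.176],-37.5)
"
```

```text
pos [0.5413 0.0034 0.1779] jaw -37.5 z [ 0.003 -0.001 -1.   ] shift cm [-0.09  0.01  0.19] roll -0.001813972010637599 F [ 0.4 -0.3 -0.9] w 0.047 q6 0.64 t 5.0
pos [0.5412 0.0034 0.1778] jaw -37.5 z [ 0.003 -0.001 -1.   ] shift cm [-0.08  0.    0.18] roll -0.004807860050902946 F [ 0.7  0.1 -0. ] w 0.0469 q6 0.64 t 5.1
```

View pics/w5.png

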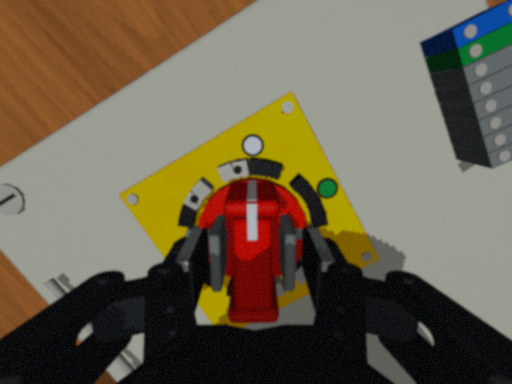

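```bash
python3 -c "
import cv2
im=cv2.imread('pics/w5.png')[170:320,160:345]; cv2.imwrite('pics/z5.png',cv2.resize(im,None,fx=4,fy=4,interpolation=cv2.INTER_CUBIC))"
```

```text
(no output)
```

View pics/z5.png

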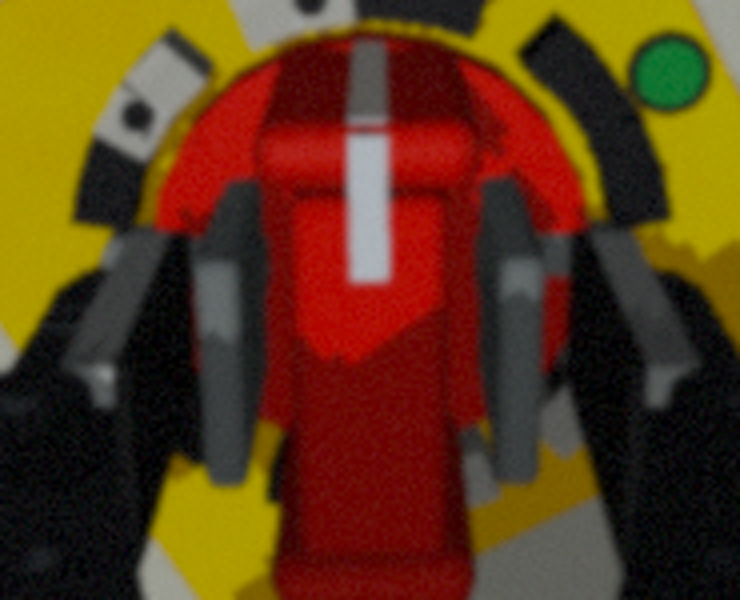

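send_rows(
  commands=[
    {"xyz": [-0.08, 0, 0.15], "roll": 0},
    {"xyz": [-0.08, 0, 0.15], "roll": 0},
    {"xyz": [-0.08, 0, 0.15], "roll": 0},
    {"xyz": [-0.08, 0, 0.15], "roll": 0},
    {"xyz": [-0.08, 0, 0.15], "roll": 0},
  ],
)

```text
t: 5.52
position: [0.5405, 0.0039, 0.1763]
orientation: [-2.974, 1.01, -0.005]
force: [-0.7, -0.5, -1.0]
gripper_width: 0.0473
```

```bash
python3 -c "
from h import *
plan([0.5405,0.0039,0.176],-37.5)
"
```

```text
pos [0.5405 0.0039 0.1763] jaw -37.5 z [ 0.003 -0.001 -1.   ] shift cm [-0.    0.01  0.03] roll -0.003411891342096851 F [-0.7 -0.5 -1. ] w 0.0473 q6 0.641 t 5.5167
```

send_rows(
  commands=[
    {"xyz": [0, 0, 0], "roll": 0},
    {"xyz": [0, 0, 0], "roll": 0},
    {"xyz": [0, 0, 0], "roll": 0},
    {"xyz": [0, 0, 0], "roll": 0},
    {"xyz": [0, 0, 0], "roll": 0},
  ],
  gripper=-0.18,
  grip_force=20,
)

```text
t: 5.93
position: [0.5406, 0.0039, 0.1765]
orientation: [-2.975, 1.01, -0.005]
force: [-1.3, 0.3, 4.9]
gripper_width: 0.0351
```

```bash
python3 -c "
from h import *
plan([0.5405,0.0039,0.176],-37.5)
"
```

```text
pos [0.5406 0.0039 0.1765] jaw -37.49 z [ 0.003 -0.001 -1.   ] shift cm [-0.01  0.01  0.05] roll 0.005857465885100055 F [-1.3  0.3  4.9] w 0.0351 q6 0.641 t 5.9333
```

send_rows(
  commands=[
    {"xyz": [0, 0, 0], "roll": 0},
    {"xyz": [0, 0, 0], "roll": 0},
    {"xyz": [0, 0, 0], "roll": 0},
    {"xyz": [0, 0, 0], "roll": 0},
    {"xyz": [0, 0, 0], "roll": 0},
    {"xyz": [0, 0, 0], "roll": 0},
  ],
  gripper=-0.5,
  grip_force=24,
)

```text
t: 6.43
position: [0.5405, 0.004, 0.1772]
orientation: [-2.974, 1.01, -0.005]
force: [-3.2, 0.7, 10.4]
gripper_width: 0.0265
```

```bash
python3 -c "
from h import *
plan([0.5405,0.0039,0.176],-37.5)
print(manip.get_obs()['wrist_torque'])
save('wrist','w6')
plan([0.5405,0.0039,0.176],-37.5)
"
```

```text
pos [0.5405 0.004  0.1772] jaw -37.5 z [ 0.003 -0.    -1.   ] shift cm [0.   0.01 0.12] roll -0.0018712237876457039 F [-3.2  0.7 10.4] w 0.0265 q6 0.641 t 6.4333
[0.19226927 0.74818482 0.03630203]
pos [0.5405 0.004  0.1772] jaw -37.5 z [ 0.003 -0.    -1.   ] shift cm [0.01 0.01 0.12] roll -0.0026217801854500067 F [-3.8  0.2 10.5] w 0.0266 q6 0.641 t 6.4833
```

View pics/w6.png

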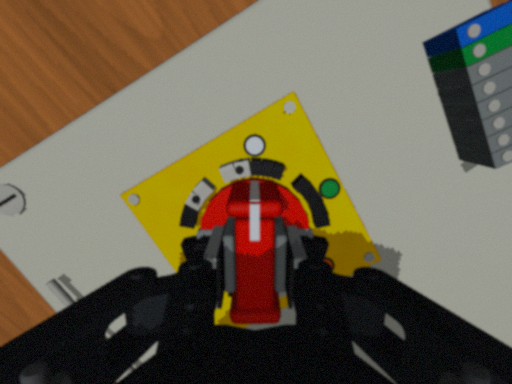

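send_rows(
  commands=[
    {"xyz": [0, 0, 0], "roll": 1},
    {"xyz": [0, 0, 0], "roll": 2},
    {"xyz": [0, 0, 0], "roll": 3},
    {"xyz": [0, 0, 0], "roll": 4},
    {"xyz": [0, 0, 0], "roll": 5},
    {"xyz": [0, 0, 0], "roll": 6},
    {"xyz": [0, 0, 0], "roll": 6},
  ],
)

```text
t: 7.07
position: [0.5405, 0.004, 0.1773]
orientation: [-2.916, 1.166, -0.005]
force: [-1.2, -0.2, 5.4]
gripper_width: 0.0265
```

```bash
python3 -c "
from h import *
plan([0.5405,0.0039,0.176],-37.5)
print(manip.get_obs()['wrist_torque'])
save('wrist','w7')
"
```

```text
pos [0.5405 0.004  0.1773] jaw -43.6 z [ 0.003 -0.    -1.   ] shift cm [0.01 0.01 0.13] roll -6.101077477495835 F [-1.2 -0.2  5.4] w 0.0265 q6 0.747 t 7.0667
[-0.00990162  0.34548965  0.07543903]
```

View pics/w7.png

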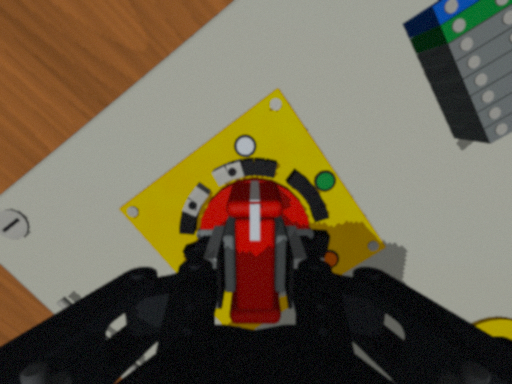

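send_rows(
  commands=[
    {"xyz": [0, 0, 0], "roll": 3},
    {"xyz": [0, 0, 0], "roll": 6},
    {"xyz": [0, 0, 0], "roll": 9},
    {"xyz": [0, 0, 0], "roll": 12},
    {"xyz": [0, 0, 0], "roll": 15},
    {"xyz": [0, 0, 0], "roll": 18},
    {"xyz": [0, 0, 0], "roll": 21},
    {"xyz": [0, 0, 0], "roll": 24},
    {"xyz": [0, 0, 0], "roll": 24},
    {"xyz": [0, 0, 0], "roll": 24},
  ],
)

```text
t: 7.95
position: [0.5406, 0.004, 0.1774]
orientation: [-2.611, 1.745, -0.004]
force: [-1.1, -1.2, 4.6]
gripper_width: 0.0268
```

```bash
python3 -c "
from h import *
plan([0.5405,0.0039,0.176],-92)
print(manip.get_obs()['wrist_torque'])
save('wrist','w8')
"
```

```text
pos [0.5406 0.004  0.1774] jaw -67.52 z [ 0.003 -0.    -1.   ] shift cm [0.   0.01 0.14] roll 24.4785947195287 F [-1.1 -1.2  4.6] w 0.0268 q6 1.164 t 7.95
[-0.21012587  0.23870134 -0.05678258]
```

View pics/w8.png

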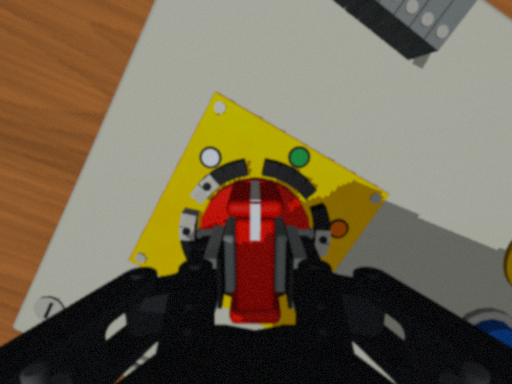

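```bash
python3 - <<'E'
from h import *
o=manip.get_obs(); C=np.array([.5405,.0039])
im=cv2.imread('pics/w8.png')[165:265,160:345]; cv2.imwrite('pics/z8.png',cv2.resize(im,None,fx=4,fy=4,interpolation=cv2.INTER_CUBIC))
for z in(.142,):
  for p in [(206.5,187.5),(189,227.5),(323,239)]:
    w=ray('wrist',p,z,o)[0,:2]-C; print(p,np.linalg.norm(w).round(4),(np.degrees(np.arctan2(w[1],w[0]))+7.5).round(1))
E
```

```text
(206.5, 187.5) 0.0363 73.1
(189, 227.5) 0.0354 113.1
(323, 239) 0.0373 -63.9
```

View pics/z8.png

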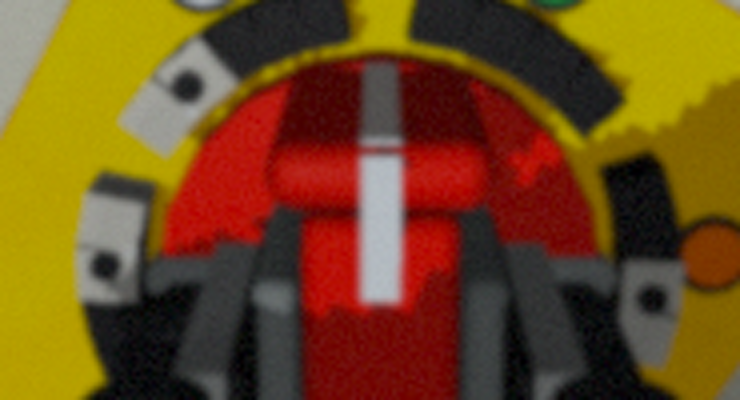

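send_rows(
  commands=[
    {"xyz": [0, 0, 0], "roll": 3},
    {"xyz": [0, 0, 0], "roll": 6},
    {"xyz": [0, 0, 0], "roll": 9},
    {"xyz": [0, 0, 0], "roll": 12},
    {"xyz": [0, 0, 0], "roll": 15},
    {"xyz": [0, 0, 0], "roll": 18},
    {"xyz": [0, 0, 0], "roll": 21},
    {"xyz": [0, 0, 0], "roll": 24},
    {"xyz": [0, 0, 0], "roll": 24},
    {"xyz": [0, 0, 0], "roll": 24},
  ],
)

```text
t: 8.83
position: [0.5406, 0.0039, 0.1773]
orientation: [-2.193, 2.247, -0.004]
force: [-1.0, -2.4, 4.1]
gripper_width: 0.0264
```

```bash
python3 -c "
from h import *
plan([0.5405,0.0039,0.176],-92)
print(manip.get_obs()['wrist_torque'])
im=save('wrist','w9')[165:265,160:345,::-1]; cv2.imwrite('pics/z9.png',cv2.resize(im,None,fx=4,fy=4,interpolation=cv2.INTER_CUBIC))
"
```

```text
pos [0.5406 0.0039 0.1773] jaw -91.4 z [ 0.003 -0.001 -1.   ] shift cm [-0.    0.01  0.13] roll 0.604838321371858 F [-1.  -2.4  4.1] w 0.0264 q6 1.581 t 8.8333
[-0.35977449  0.2540818  -0.0779204 ]
```

View pics/z9.png

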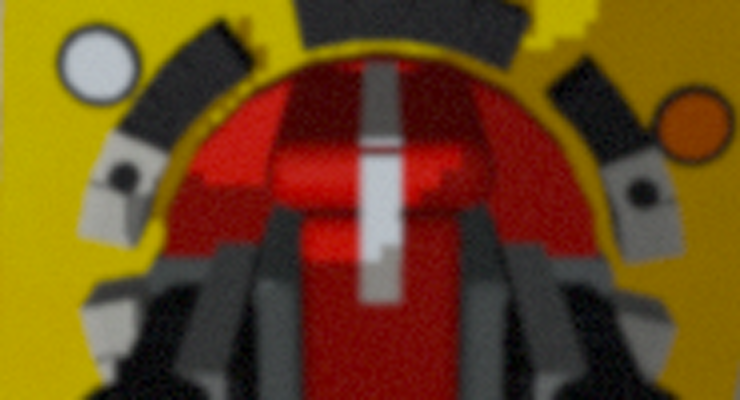

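send_rows(
  commands=[
    {"xyz": [0, 0, 0], "roll": 1},
    {"xyz": [0, 0, 0], "roll": 1},
    {"xyz": [0, 0, 0], "roll": 1},
    {"xyz": [0, 0, 0], "roll": 1},
  ],
)

```text
t: 9.22
position: [0.5406, 0.0038, 0.1773]
orientation: [-2.174, 2.266, -0.004]
force: [-1.4, -2.0, 4.7]
gripper_width: 0.0266
```

send_rows(
  commands=[
    {"xyz": [0, 0, 0], "roll": 0},
    {"xyz": [0, 0, 0], "roll": 0},
    {"xyz": [0, 0, 0], "roll": 0},
    {"xyz": [0, 0, 0], "roll": 0},
    {"xyz": [0, 0, 0], "roll": 0},
  ],
  gripper=-0.21,
  grip_force=20,
)

```text
t: 9.63
position: [0.5405, 0.0039, 0.1767]
orientation: [-2.174, 2.266, -0.003]
force: [3.0, -0.3, -9.2]
gripper_width: 0.034
```

```bash
python3 -c "
from h import *
plan([0.5405,0.0039,0.176],-92)
print(manip.get_obs()['wrist_torque'])
im=save('wrist','w10')[165:265,160:345,::-1]; cv2.imwrite('pics/z10.png',cv2.resize(im,None,fx=4,fy=4,interpolation=cv2.INTER_CUBIC))
"
```

```text
pos [0.5405 0.0039 0.1767] jaw -92.37 z [ 0.003 -0.    -1.   ] shift cm [ 0.   -0.    0.07] roll -0.36614269933329524 F [ 3.  -0.3 -9.2] w 0.034 q6 1.598 t 9.6333
[ 0.05005014 -0.56974384  0.01265968]
```

View pics/z10.png

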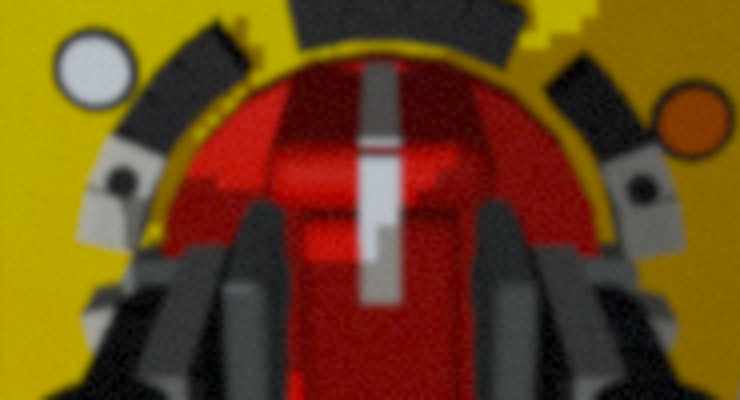

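send_rows(
  commands=[
    {"xyz": [0, 0, 0], "roll": 0},
    {"xyz": [0, 0, 0], "roll": 0},
    {"xyz": [0, 0, 0], "roll": 0},
    {"xyz": [0, 0, 0], "roll": 0},
    {"xyz": [0, 0, 0], "roll": 0},
  ],
  gripper=0.2,
)

```text
t: 10.1
position: [0.5406, 0.0039, 0.1772]
orientation: [-2.174, 2.265, -0.004]
force: [-0.3, 0.5, 0.1]
gripper_width: 0.051
```

```bash
python3 -c "
from h import *
plan([0.5405,0.0039,0.176],-92)
im=save('wrist','w11')[165:315,160:345,::-1]; cv2.imwrite('pics/z11.png',cv2.resize(im,None,fx=4,fy=4,interpolation=cv2.INTER_CUBIC))
"
```

```text
pos [0.5406 0.0039 0.1772] jaw -92.37 z [ 0.003 -0.    -1.   ] shift cm [0.   0.01 0.12] roll -0.36743477730362883 F [-0.3  0.5  0.1] w 0.051 q6 1.598 t 10.1
```

View pics/z11.png

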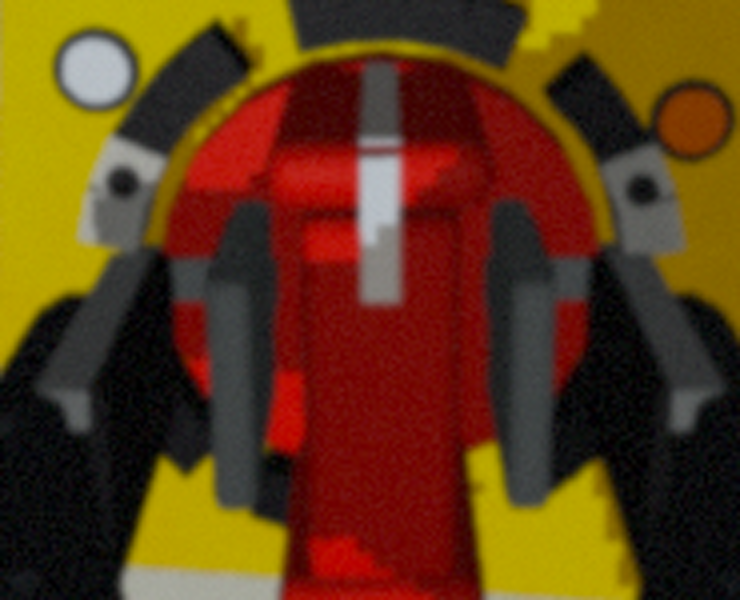

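send_rows(
  commands=[
    {"xyz": [0, 0, -2], "roll": 0},
    {"xyz": [0, 0, -4], "roll": 0},
    {"xyz": [0, 0, -6], "roll": 0},
    {"xyz": [0, 0, -8], "roll": 0},
    {"xyz": [0, 0, -10], "roll": 0},
    {"xyz": [0, 0, -10], "roll": 0},
    {"xyz": [0, 0, -10], "roll": 0},
    {"xyz": [0, 0, -10], "roll": 0},
  ],
)

```text
t: 10.82
position: [0.5397, 0.004, 0.2765]
orientation: [-2.174, 2.266, -0.003]
force: [-0.7, 1.1, 0.0]
gripper_width: 0.051
```

```bash
python3 ov.py w12 .5405 .0039 -7.5 -2.5; python3 -c "
from h import *
o=manip.get_obs(); C=np.array([.5405,.0039])
for d in manip.spot_point('pointer','wrist')[:2]:
  w=np.array(d['at'])[:2]-C;print(d['p'],d['at'],np.degrees(np.arctan2(w[1],w[0]))+7.5)
for n in ['start_top','start_base','resetter_top','estop_top']:
  for d in manip.spot_point(n,'wrist')[:1]: print(n,d['p'],np.round(d['at'],4))
plan([.468,-.15,.2],-97.5)
"
```

```text
0.93 [0.5703, 0.0058, 0.1791] 11.14814855863126
start_top 0.71 [ 0.4631 -0.1496  0.1428]
start_base 0.65 [ 0.4696 -0.1502  0.1279]
resetter_top 0.56 [ 0.5246 -0.159   0.1451]
estop_top 0.68 [ 0.5867 -0.1642  0.168 ]
pos [0.5399 0.004  0.2763] jaw -92.37 z [ 0.002 -0.    -1.   ] shift cm [15.68  6.56  7.63] roll 5.130852333554003 F [-0.1 -0.   0.1] w 0.0513 q6 1.598 t 11.1167
```

View pics/w12.png

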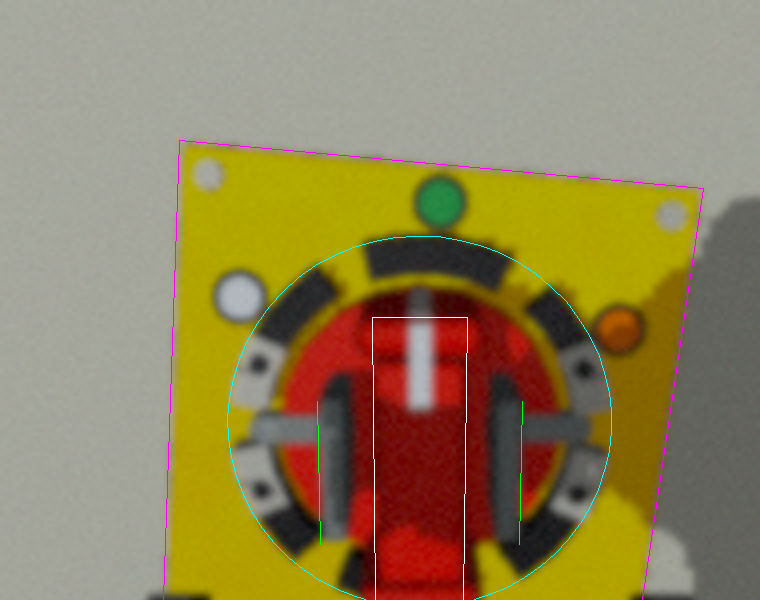

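send_rows(
  commands=[
    {"xyz": [3, 1.5, 0], "roll": 1},
    {"xyz": [6, 3, 0], "roll": 2},
    {"xyz": [9, 4, 0], "roll": 3},
    {"xyz": [12, 5, 1], "roll": 4},
    {"xyz": [15.7, 6.6, 2], "roll": 5},
    {"xyz": [15.7, 6.6, 3], "roll": 5},
    {"xyz": [15.7, 6.6, 3], "roll": 5},
    {"xyz": [15.7, 6.6, 3], "roll": 5},
    {"xyz": [15.7, 6.6, 3], "roll": 5},
    {"xyz": [15.7, 6.6, 3], "roll": 5},
  ],
  gripper=-1,
)

```text
t: 11.95
position: [0.4684, -0.1494, 0.2468]
orientation: [-2.075, 2.357, -0.003]
force: [0.5, 0.8, 0.3]
gripper_width: 0.0001
```

```bash
python3 - <<'E'
from h import *
manip.grab_frame('top')
o=manip.get_obs(); im=save('wrist','w13')
plan([.468,-.15,.2],-97.5)
hsv=cv2.cvtColor(im,cv2.COLOR_RGB2HSV)
mm=cv2.inRange(hsv,(50,100,30),(85,255,255)); n,l,s,c=cv2.connectedComponentsWithStats(mm)
for i in range(1,n):
    if s[i,4]>40: print(s[i],c[i],ray('wrist',c[i],.144,o).round(4))
for n in ['start_top','start_base']:
  for d in manip.spot_point(n,'wrist')[:1]: print(n,d['p'],np.round(d['at'],4))
E
```

```text
pos [ 0.4683 -0.1494  0.2468] jaw -97.27 z [ 0.002 -0.001 -1.   ] shift cm [0.06 0.03 4.68] roll 0.23467990510818026 F [ 0.   0.7 -0. ] w -0.0004 q6 1.364 t 12.05
[ 17  50  15  16 180] [23.90555556 57.43888889] [[ 0.5848 -0.0101  0.144 ]]
[332 102  26  27 555] [344.4990991  115.17117117] [[ 0.521  -0.2198  0.144 ]]
[238 180  36  36 996] [255.02811245 197.98293173] [[ 0.4688 -0.1498  0.144 ]]
start_top 0.62 [ 0.4629 -0.1529  0.1453]
start_base 0.73 [ 0.4673 -0.1516  0.1266]
```

View pics/w13.png

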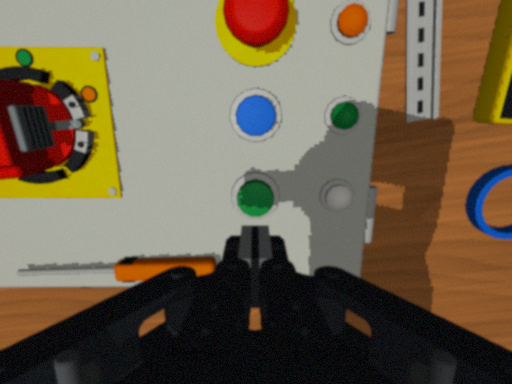

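send_rows(
  commands=[
    {"xyz": [0.05, 0.05, 2], "roll": 0},
    {"xyz": [0.05, 0.05, 4], "roll": 0},
    {"xyz": [0.05, 0.05, 5.5], "roll": 0},
    {"xyz": [0.05, 0.05, 6.5], "roll": 0},
    {"xyz": [0.05, 0.05, 7], "roll": 0},
    {"xyz": [0.05, 0.05, 7], "roll": 0},
    {"xyz": [0.05, 0.05, 7], "roll": 0},
    {"xyz": [0.05, 0.05, 7], "roll": 0},
    {"xyz": [0.05, 0.05, 7], "roll": 0},
  ],
)

```text
t: 12.9
position: [0.4682, -0.1502, 0.1775]
orientation: [-2.074, 2.357, -0.005]
force: [-0.1, 0.8, -0.1]
gripper_width: -0.0001
```

```bash
python3 - <<'E'
from h import *
plan([.4675,-.15,.169],-97.5)
save('wrist','w14');
im=save('scene','s14')[180:260,190:290,::-1]; cv2.imwrite('pics/zs14.png',cv2.resize(im,None,fx=6,fy=6,interpolation=cv2.INTER_CUBIC))
plan([.4675,-.15,.169],-97.5)
E
```

```text
pos [ 0.4682 -0.1502  0.1775] jaw -97.29 z [ 0.004 -0.001 -1.   ] shift cm [-0.01  0.07  0.85] roll 0.2143968884383014 F [-0.1  0.8 -0.1] w -0.0001 q6 1.363 t 12.9
pos [ 0.468  -0.1502  0.1773] jaw -97.29 z [ 0.003 -0.001 -1.   ] shift cm [-0.01  0.05  0.83] roll 0.21267721323732758 F [-0.3  0.2 -0.2] w 0.0005 q6 1.363 t 13.0
```

View pics/w14.png

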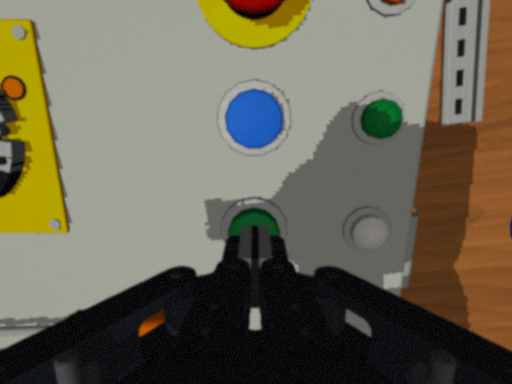

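View pics/zs14.png

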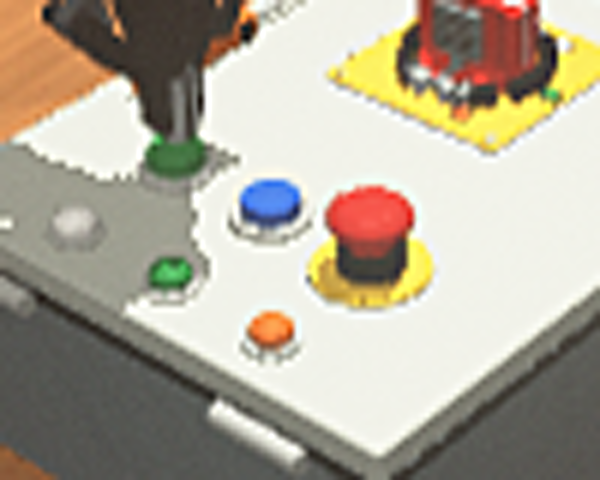

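send_rows(
  commands=[
    {"xyz": [0, 0, 0.2], "roll": 0},
    {"xyz": [0, 0, 0.4], "roll": 0},
    {"xyz": [0, 0, 0.6], "roll": 0},
    {"xyz": [0, 0, 0.7], "roll": 0},
    {"xyz": [0, 0, 0.8], "roll": 0},
    {"xyz": [0, 0, 0.9], "roll": 0},
    {"xyz": [0, 0, 0.9], "roll": 0},
    {"xyz": [0, 0, 0.9], "roll": 0},
  ],
)

```text
t: 13.67
position: [0.4679, -0.1501, 0.1683]
orientation: [-2.075, 2.357, -0.005]
force: [-0.6, 0.2, 1.6]
gripper_width: -0.0001
```

Contact just made (1.6 N). Going on in small steps.

send_rows(
  commands=[
    {"xyz": [0, 0, 0.1], "roll": 0},
    {"xyz": [0, 0, 0.2], "roll": 0},
    {"xyz": [0, 0, 0.3], "roll": 0},
    {"xyz": [0, 0, 0.3], "roll": 0},
    {"xyz": [0, 0, 0.3], "roll": 0},
  ],
)

```text
t: 14.08
position: [0.4679, -0.1502, 0.1653]
orientation: [-2.075, 2.357, -0.004]
force: [-1.4, 1.0, 3.6]
gripper_width: -0.0005
```

send_rows(
  commands=[
    {"xyz": [0, 0, 0.05], "roll": 0},
    {"xyz": [0, 0, 0.1], "roll": 0},
    {"xyz": [0, 0, 0.15], "roll": 0},
    {"xyz": [0, 0, 0.15], "roll": 0},
    {"xyz": [0, 0, 0.15], "roll": 0},
  ],
)

```text
t: 14.5
position: [0.468, -0.1502, 0.164]
orientation: [-2.075, 2.357, -0.004]
force: [-2.0, 0.8, 6.8]
gripper_width: -0.0
```

send_rows(
  commands=[
    {"xyz": [0, 0, 0.05], "roll": 0},
    {"xyz": [0, 0, 0.05], "roll": 0},
    {"xyz": [0, 0, 0.05], "roll": 0},
    {"xyz": [0, 0, 0.05], "roll": 0},
  ],
)

```text
t: 14.83
position: [0.468, -0.1502, 0.164]
orientation: [-2.075, 2.357, -0.005]
force: [-3.0, 0.9, 9.3]
gripper_width: -0.0003
```

At the stop (9.3 N with no more travel). Lifting off.

send_rows(
  commands=[
    {"xyz": [0, 0, -0.5], "roll": 0},
    {"xyz": [0, 0, -1], "roll": 0},
    {"xyz": [0, 0, -3], "roll": 0},
    {"xyz": [0, 0, -6], "roll": 0},
    {"xyz": [0, 0, -9], "roll": 0},
    {"xyz": [0, 0, -12], "roll": 0},
    {"xyz": [0, 0, -12], "roll": 0},
    {"xyz": [0, 0, -12], "roll": 0},
    {"xyz": [0, 0, -12], "roll": 0},
    {"xyz": [0, 0, -12], "roll": 0},
  ],
)

```text
t: 15.67
position: [0.4668, -0.1498, 0.2827]
orientation: [-2.075, 2.358, -0.001]
force: [0.0, -0.2, -0.6]
gripper_width: -0.0002
```

```bash
python3 - <<'E'
from h import *
plan([.4675,-.15,.169],-97.5)
save('wrist','w15')
im=save('scene','s15')[160:260,190:340,::-1]; cv2.imwrite('pics/zs15.png',cv2.resize(im,None,fx=5,fy=5,interpolation=cv2.INTER_CUBIC))
E
```

```text
pos [ 0.4668 -0.1498  0.2827] jaw -97.28 z [ 0.001 -0.    -1.   ] shift cm [ 1.000e-02 -6.000e-02  1.137e+01] roll 0.21637421530408574 F [ 0.  -0.2 -0.6] w -0.0002 q6 1.363 t 15.6667
```

View pics/w15.png

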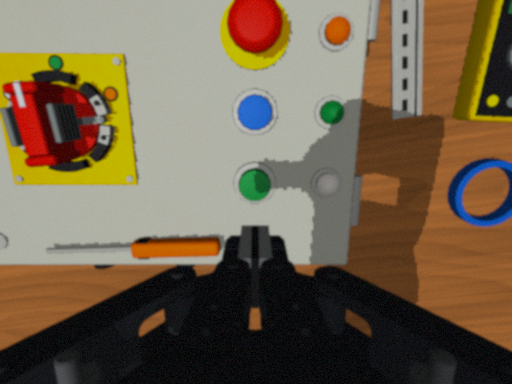

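View pics/zs15.png

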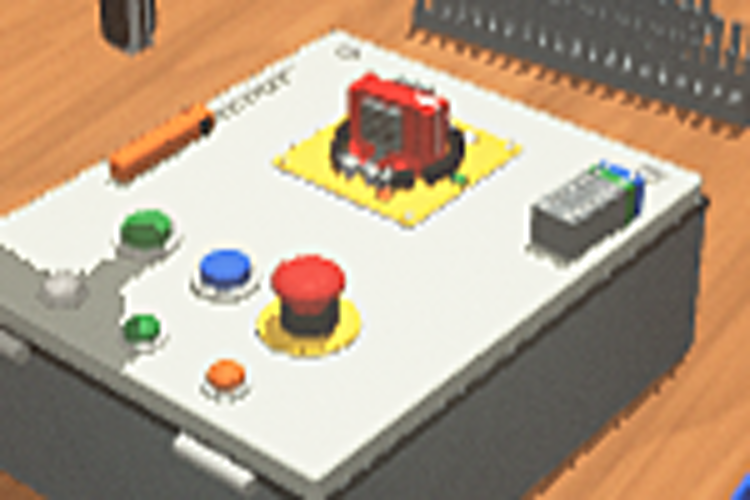

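```bash
python3 -c "
from station import manip
print(manip.close_job())"
```

```text
the job is handed in; nothing more can be done
None
```

The selector is at green and locked, and the start button has been pressed to its stop and has come up again. I handed the job in at about 15.7 s of the 58 s allowed; no verdict was reported.

- **Selector:** I pinched both tabs with a 24 N grip. The fingers were on the axis to within about 1 mm, with up to 4 N sideways. I turned the handle about 55° clockwise to the notch, which stands about 5° before the green dot. The tabs dropped in on the first release. A picture from above shows both lugs in their notches and the tabs out at about 38 mm. The overlay puts the pointer about 2.6 mm to the side of green.
- **Start button:** I pressed it with the shut fingers, from first contact at 1.6 N to the stop at 9.3 N. The fingers travelled about 4 to 5 mm, and the last push gave no more travel. The last pictures show it up again.
- **Surroundings:** the emergency stop and the blue button were not touched. The loose parts in view look unmoved, and the arm stood clear with about zero force.
- **Disagreement:** the network's pointer estimate gave about 11° from green, against 5° from the overlay, the lugs in the notches and the jaw angle. I trusted the latter; both are within the 14.5° tolerance.

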